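# Fill and lid the tasting crock, then lift off its outer cover

## Task

Ready the tasting crock for service: tip all three mozzarella balls out of the steel cup into the crock, then stand the empty cup upright on the counter and let go of it. Pick up the two-part lid by its wooden stem, cover and inner lid together, lower it gently onto the crock until the inner lid sits fully home on its ledge with the cover on the rim, and let go; then grip the stoneware cover by its collar and lift it alone, straight up and clear of the stem, leaving the inner lid undisturbed. Finish while still holding the cover level above the crock, never taking the two lids apart anywhere but on the crock and leaving the other things on the counter where they are.

Things in the scene. Friction and masses are not known exactly. Their poses are not given: they have to be found in the camera images.
- crock: The tasting crock: heavy round stoneware pot, fixed, on the counter. Outer diameter 150, height 85. Origin: centre of its underside, z up. Its mouth is 130 across and 20 deep; there, 65 above the counter, is a flat ledge 10 wide all round; below it the hollow is 110 across, its floor 8 above the counter.
- press_lid: The inner lid: light wooden disc, diameter 122, 10 thick, about 0.18 kg, with a stem at its centre. Origin: centre of the disc's underside; z up the stem. It starts flat on the counter with the cover threaded over its stem. It belongs on the ledge in the crock's mouth, with 4 of play all round; fully home its origin is 65 above the crock's origin.
- stem_top (a point): Centre of the top of the inner lid's round wooden stem: stem diameter 18, top 90 above the disc's underside. While the cover rests on the inner lid (on the counter, or carried by the stem) 36 of stem stick out above the cover's collar; with both on the crock, 34.
- cover: The cover (outer lid): stoneware disc, diameter 144, about 0.3 kg, with a central collar round the stem. Origin: centre of the collar's lower end; z up. The disc lies from 8 to 14 above the origin. Nested, the collar's lower end rests on the inner lid's disc (cover origin 10 above the inner lid's). Nothing fastens it to the stem.
- collar_top (a point): Centre of the collar's upper end, 44 above the cover's origin and 30 above the disc's top. The collar is an open tube, outer diameter 48, bore 26. With both lids on the crock the cover's disc rests on the crock's rim (cover origin 77 above the crock's), 2 clear of the inner lid; to clear the stem it must rise 78 from there.
- cup: The cup: open steel beaker, height 75, outer diameter 58 at the foot and 70 at the rim (64 at mid-height), wall 3, floor 4, 0.12 kg, smooth: it needs a firm grip (25 N). Origin: centre of its underside, z up towards the mouth. It starts upright on the counter with the three mozzarella balls in it.
- ball0_center (a point): Centre of one of the three mozzarella balls, firm and round, diameter 23, 11 g; they start in the cup and roll freely.
- ball1_center (a point): Centre of one of the three mozzarella balls, firm and round, diameter 23, 11 g; they start in the cup and roll freely.
- ball2_center (a point): Centre of one of the three mozzarella balls, firm and round, diameter 23, 11 g; they start in the cup and roll freely.
- crottin: Bystander: small drum-shaped cheese, diameter 60, height 40, loose on the counter. Origin: centre of its underside.
- wedge: Bystander: block of cheese with a rind, 45 x 75 x 35 high, loose on the counter. Origin: centre of its underside.
- jar: Bystander: amber jar, diameter 56, height 85, loose on the counter. Origin: centre of its underside.
- wheel: Bystander: low orange cheese, diameter 100, height 32, loose on the counter. Origin: centre of its underside.
- knife: Bystander: spatula about 200 long, loose on the counter. Origin: a point on it.
- chutney: Bystander: green glass jar, diameter 60, height 70, loose on the counter. Origin: centre of its underside.
Mind the look-alikes: they are no part of the job. Leave any black, pink or turquoise look-alike of the crock alone.

How it is judged:
On the way, in this order (a step that is already met when the one before it is completed fails the run):
1. all three balls lie in the crock's hollow (horizontal distance between each of ball0_center, ball1_center, ball2_center and crock below 0.056 m and z of ball0_center in the frame of crock between 0 and 0.062 m and z of ball1_center in the frame of crock between 0 and 0.062 m and z of ball2_center in the frame of crock between 0 and 0.062 m), for 0.2 s.
2. the empty cup stands upright on the counter, released (angle between cup's own z axis and vertical below 0.1 rad and height (world z) of cup below 0.008 m and contact force between cup and the fingers below 0.1 N and linear speed of cup below 0.05 m/s), for 0.2 s.
3. the two lids, still nested, sit home on the crock and the stem is let go (horizontal distance between press_lid and crock below 0.0065 m and z of press_lid in the frame of crock between 0.06 and 0.068 m and angle between each of press_lid, cover's own z axis and vertical below 0.05 rad and z of cover in the frame of crock between 0.072 and 0.081 m and contact force between press_lid and the fingers below 0.1 N), for 0.2 s.
At the end, for the whole second after the job is handed in: Balls in the crock; cup upright (0.1 rad) and free on the counter; inner lid home on its ledge (6.5 mm of centre, 3 mm of height); cover still, held by the fingers alone, origin 160 mm or more above the crock's underside, within 0.2 rad of level and 60 mm of the crock's centre (all of step 1 and all of step 2 and horizontal distance between press_lid and crock below 0.0065 m and z of press_lid in the frame of crock between 0.06 and 0.068 m and angle between press_lid's own z axis and vertical below 0.05 rad and z of cover in the frame of crock above 0.16 m and horizontal distance between cover and crock below 0.06 m and angle between cover's own z axis and vertical below 0.2 rad and linear speed of cover below 0.03 m/s and contact force between cover and the fingers above 1 N and contact force between cover and press_lid below 0.1 N and contact force between cover and crock below 0.1 N and contact force between press_lid and the fingers below 0.1 N); the arm keeps its last pose, push and grip.
It fails at once if the lids come apart (more than 15 mm) while the inner lid is not home in the crock (distance between cover and press_lid above 0.027 m and not (horizontal distance between press_lid and crock below 0.0075 m and z of press_lid in the frame of crock between 0.058 and 0.069 m)).
It fails at once if the lids drop into the crock's mouth instead of being lowered (over 0.3 m/s) (horizontal distance between press_lid and crock below 0.03 m and z of press_lid in the frame of crock below 0.085 m and linear speed of press_lid above 0.3 m/s).
It fails at once if a lid is slammed or pressed onto the crock (over 60 N) (contact force between any of press_lid, cover and crock above 60 N).
It fails at once if a bystander is pushed more than 30 mm (distance of any of crottin, wedge, jar, wheel, knife, chutney from where it was at the start of the episode above 0.03 m).
It also fails if it takes over 72 s, if anything falls off the work surface, if the arm or the gripper's body presses on something with over 40 N, if the wrist force passes 120 N, or if a joint passes its speed limit or range.

## Robot

A 6-joint arm with a two-finger parallel gripper is mounted at the origin on the work surface. World frame = base frame: x ahead of the robot, y to its left, z up, the work surface at z = 0. Lengths are in m, angles in rad, forces in N, time in s.
With the tool pointing down it reaches from about 0.275 to 0.85 m from the base axis. Payload 5.2 kg.
Tool frame: the origin (TCP) lies at the very end of the fingers, on their centre line; the grasp point (between the pads) lies 19 mm behind it; z points along the fingers, y is the line along which they close (so a half turn about z gives the same grasp; the last joint's range is limited). The gripper opens to 85 mm and grips with 20 to 120 N. Pads are 22 mm wide; open, the fingers measure 114 mm over their backs; the gripper's body (76 mm by 85 mm) begins 54 mm behind the grasp point. The pads swing forward as they close: fully open they stand 13 mm farther back than shut.
Start: joints at [0.929, 0.259, 1.535, -0, 1.348, -0.203], TCP at [0.234, 0.498, 0.231] pointing down, gripper open.
Joint ranges: [-3.14, 3.14], [-0.91, 2.08], [0.19, 2.58], [-1.22, 4.36], [0.22, 2.71], [-3.12, 3.12]. Speed limits (rad/s): [2.57, 2.57, 3.14, 3.14, 3.14, 3.14].

## Interface

Orientations are given as a unit quaternion [x, y, z, w].
In Python, from station import env gives the robot as it stands.
- The arm moves only by the tool servo_tool, never from a script. Its argument "increments" is a list of rows, each a list of 7 numbers: the shift along the tool's x, y, z in cm, then the turn, a rotation vector about the tool's x, y, z in rad, then the opening, from 0 (shut) to 1 (fully open). In form: [[tx, ty, tz, rx, ry, rz, jaw], ...]. A call has exactly 10 rows; each row is the pose to reach, as a shift and turn from the pose commanded when the call began, along the tool's axes at that moment; what a row does not reach only later rows make up. A row lasts 1/10 s, in which the tool goes at most 50 mm and 8.59 degrees, less where a joint would pass 70% of its speed; a pose out of reach is approached as far as the arm can. A call with a gripper value outside its range is refused whole. The fingers move at their own pace and stop on an object; the grip force is fixed at half the most. Time passes only in rows, so rows that repeat a pose let the fingers close, or fill a call up. It gives the time, the measured TCP pose, the force, the opening and the grip force at its end, in the units of the state.
- env.state(): the state, without advancing time (a new reading comes with each control period).
- env.grab_frame(name): name is "scene" or "top" or "wrist"; returns the picture (400x640x3 uint8, blue, green, red); there is no depth.
- env.calibration(name): a dict with "intrinsics" (3x3 intrinsics, pixels), "k1" (the pictures are not rectified: a ray, as slopes to the right and down, at radius r is drawn at 1 + k1 r^2 times it, then the intrinsics apply), "view" (4x4, takes a point from world to camera coordinates). Camera axes: x right, y down, z forward; pixel columns grow to the right and rows downward; lengths in m; the calibration is good to about 2 mm. A picture is of the moment at which its call begins: read the wrist's pose just before it. calibration takes no time and is no camera call; for the wrist camera it gives the pose at the moment of the call.
- env.close_job(): hands the job in; it is judged then, once.
The state is a dict: "time": time; "joints": joint angles; "dq": joint speeds; "effort": joint torques, N m; "ee_pos": TCP position; "eef_rot": TCP orientation; "force": force on the tool from outside, world axes, zero at the start; "ft_torque": the same for the moment, N m; "finger_gap": opening from 0.0 (shut) to 1.0 (fully open); "grip_force": force on a finger pad.
Only numpy, scipy, OpenCV 4.12 (cv2) and the standard library are available. Lean on these libraries where they do the work, as an engineer would, in place of code of your own. Each camera call takes 0.05 s, during which the arm holds its last target. There are 200 camera calls.

## Working session

There is one attempt and no reset: what is moved stays moved. The work goes in short steps, Python scripts to look and compute and a tool call to move; the robot and the scene stay as the last step left them, time stands still between calls to the robot, and variables do not carry over. Pictures are saved under pics/ and viewed, at most 10 in all, crops included, and the job is handed in when it is done.

Besides the shell and the picture viewer there is one more tool, called after ">>>" in YAML: its name, and indented under it one key for each argument. servo_tool: Moves the arm, as the interface text tells. Its arguments: {"type":"object","properties":{"increments":{"type":"array"}},"required":["increments"]}

```bash
ls; mkdir -p pics; python3 - <<'E'
from station import env
import cv2,numpy as np
s=env.state();print(s)
for n in("top","scene"):
    c=env.calibration(n);print(n,c["intrinsics"],c["k1"],np.round(c["view"],4))
    cv2.imwrite(f"pics/{n}0.png",env.grab_frame(n))
E
```

```text
pics
{'time': 0.0, 'joints': array([ 9.29215491e-01,  2.59350164e-01,  1.53612952e+00,  1.84835757e-05,
        1.34802173e+00, -2.02796495e-01]), 'dq': array([ 5.64166443e-04,  1.88021197e-04,  7.93150618e-05,  4.27613777e-04,
       -4.57925393e-04,  4.31478743e-04]), 'effort': array([ 7.55175315e-04, -4.46047282e+01, -2.90565491e+01, -3.18356524e-04,
        1.15934302e-02,  1.28302523e-05]), 'ee_pos': array([0.23329282, 0.49745641, 0.23045222]), 'eef_rot': array([ 2.17638306e-01,  9.76029025e-01, -8.66888073e-04, -3.99285226e-04]), 'force': array([-0.14340796,  1.09114015, -0.48901531]), 'ft_torque': array([0.017848  , 0.00994316, 0.01786479]), 'grip_force': 0.0, 'finger_gap': 1.0040623890168352}
top [[467.71029757   0.         323.50948375]
 [  0.         467.71029757 204.23841185]
 [  0.           0.           1.        ]] -0.10597781649348659 [[-2.1300e-02 -9.9980e-01  1.0000e-04  2.1200e-02]
 [-9.7760e-01  2.0800e-02 -2.0950e-01  5.3700e-01]
 [ 2.0950e-01 -4.6000e-03 -9.7780e-01  1.2556e+00]
 [ 0.0000e+00  0.0000e+00  0.0000e+00  1.0000e+00]]
scene [[479.87760986   0.         326.16331856]
 [  0.         479.87760986 201.54457994]
 [  0.           0.           1.        ]] -0.07959729259727735 [[ 0.884   0.467   0.0192 -0.4701]
 [ 0.3351 -0.6046 -0.7226 -0.1118]
 [-0.3259  0.6453 -0.691   1.5548]
 [ 0.      0.      0.      1.    ]]
```

View pics/top0.png

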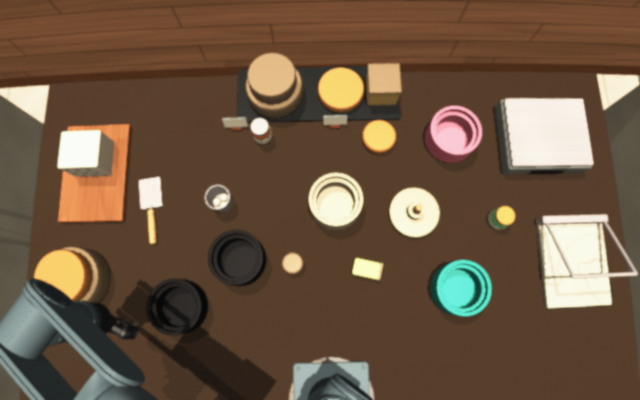

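View pics/scene0.png

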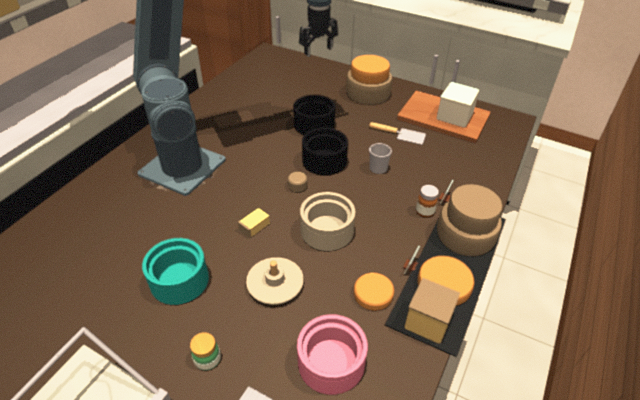

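The top view shows the cream crock at (336,200), the lids at (414,212) with the stem top at about (417,209), and the cup at (218,198). In the scene view the crock is at (327,220), the lids at (274,280) and the cup at (380,157). I'll enlarge these.

```bash
cat > h.py <<'E'
import numpy as np,cv2
from station import env
def ray(cal,uv):
    K=cal["intrinsics"];p=cv2.undistortPoints(np.array([[uv]],float),K,np.array([cal["k1"],0,0,0.]))[0,0] if 0 else und(cal,uv)
    V=np.array(cal["view"]);R=V[:3,:3];o=-R.T@V[:3,3];d=R.T@np.array([p[0],p[1],1]);return o,d/np.linalg.norm(d)
def und(cal,uv):
    return cv2.undistortPoints(np.array([[uv]],float),cal["intrinsics"],np.array([cal["k1"],0,0,0.]))[0,0]
def atz(cal,uv,z):
    o,d=ray(cal,uv);return o+d*(z-o[2])/d[2]
def tri(rays):
    A=sum(np.eye(3)-np.outer(d,d) for o,d in rays);b=sum((np.eye(3)-np.outer(d,d))@o for o,d in rays)
    x=np.linalg.solve(A,b);return x,[np.linalg.norm(np.cross(x-o,d))*1e3 for o,d in rays]
def proj(cal,P):
    V=np.array(cal["view"]);p=np.atleast_2d(P)@V[:3,:3].T+V[:3,3];s=p[:,:2]/p[:,2:];r=(s**2).sum(1,keepdims=True)
    return s*(1+cal["k1"]*r)@cal["intrinsics"][:2,:2].T+cal["intrinsics"][:2,2]
def circ(c,r,n=72):
    t=np.linspace(0,2*np.pi,n,endpoint=False);return np.c_[c[0]+r*np.cos(t),c[1]+r*np.sin(t),np.full(n,c[2])]
E
sed -i 's/p=cv2.undist.*/p=und(cal,uv)/' h.py
python3 - <<'E'
import cv2,numpy as np
t=cv2.imread("pics/top0.png");s=cv2.imread("pics/scene0.png")
def m(im,l):return np.hstack([cv2.resize(im[y-33:y+33,x-33:x+33],(264,264),interpolation=cv2.INTER_CUBIC) for x,y in l])
cv2.imwrite("pics/m1.png",np.vstack([m(t,[(218,198),(336,200),(414,212)]),m(s,[(380,157),(327,220),(274,280)])]))
E
```

```text
(no output)
```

View pics/m1.png

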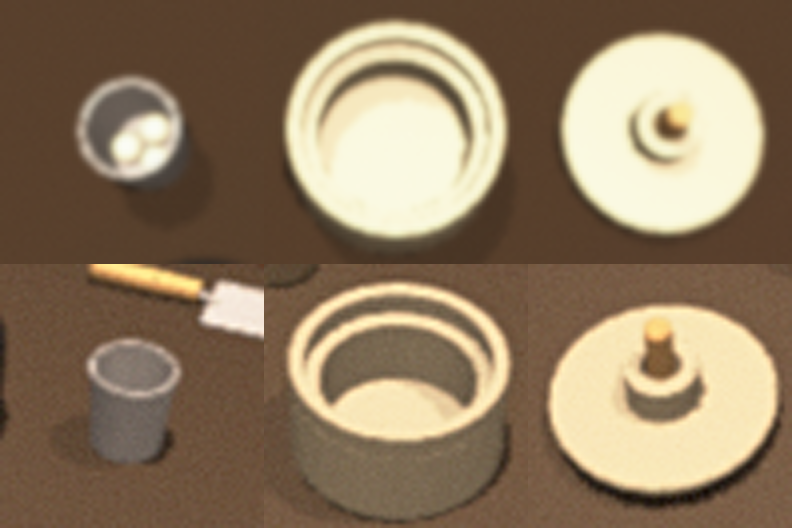

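The crop gives sub-pixel rim centres for the cup and crock, plus the disc centre and stem top for the lids. Next I'll triangulate them.

```bash
python3 - <<'E'
from h import *
t=env.calibration("top");s=env.calibration("scene")
for n,a,b,z in [("cup rim",(217.1,196.9),(380.1,149.9),.075),("crock rim",(335.6,199.1),(327.5,211),.085),("disc",(414.2,212.1),(274.6,280.1),.024),("stem",(418.6,207.4),(272.9,262.9),.09)]:
    x,e=tri([ray(t,a),ray(s,b)]);print(n,x.round(4),np.round(e,1),atz(t,a,z).round(4),atz(s,b,z).round(4))
for n,a,z in [("crottin",(292,262),.04),("wedge",(368,268),.035),("chutney",(505,216),.07),("jar",(260,127),.085),("wheel",(379,136),.03),("knifetop",(150,190),.0),("knifeend",(152,242),.01),("black1",(237,255),.085),("black2",(177,303),.085)]: print(n,atz(t,a,z).round(3))
c=env.calibration("wrist");S=env.state();V=np.array(c["view"]);print(V.round(3),c["intrinsics"])
from scipy.spatial.transform import Rotation as R
Rt=R.from_quat(S["eef_rot"]).as_matrix();print(Rt.round(3));o=-V[:3,:3].T@V[:3,3];print("cam in tool",Rt.T@(o-S["ee_pos"]),(V[:3,:3]@Rt).round(3))
E
```

```text
cup rim [0.561  0.3066 0.0753] [0.5 0.5] [0.5607 0.3064 0.075 ] [0.5612 0.3073 0.075 ]
crock rim [ 0.546  -0.0235  0.0824] [0.5 0.5] [ 0.545  -0.0237  0.085 ] [ 0.5475 -0.0254  0.085 ]
disc [ 0.5165 -0.2516  0.0203] [0.2 0.2] [ 0.5156 -0.251   0.024 ] [ 0.5183 -0.2537  0.024 ]
stem [ 0.5161 -0.251   0.0883] [0.1 0.1] [ 0.5158 -0.2506  0.09  ] [ 0.5169 -0.2522  0.09  ]
crottin [0.379 0.101 0.04 ]
wedge [ 0.358 -0.11   0.035]
chutney [ 0.49  -0.499  0.07 ]
jar [0.761 0.187 0.085]
wheel [ 0.747 -0.16   0.03 ]
knifetop [0.604 0.528 0.   ]
knifeend [0.446 0.51  0.01 ]
black1 [0.396 0.246 0.085]
black2 [0.27  0.406 0.085]
[[ 0.425  0.905 -0.001 -0.551]
 [ 0.864 -0.405  0.299 -0.038]
 [ 0.27  -0.128 -0.954  0.378]
 [ 0.     0.     0.     1.   ]] [[326.20508697   0.         316.77954804]
 [  0.         326.20508697 200.48747507]
 [  0.           0.           1.        ]]
[[-0.905  0.425 -0.001]
 [ 0.425  0.905 -0.001]
 [ 0.    -0.002 -1.   ]]
cam in tool [ 0.0770398   0.00138047 -0.14094274] [[-0.     1.    -0.001]
 [-0.954 -0.    -0.299]
 [-0.299  0.     0.954]]
```

```bash
cat >> h.py <<'E'
from scipy.spatial.transform import Rotation as R
CUP=np.array([.561,.3066,0]);CROCK=np.array([.546,-.0236,0]);STEM=np.array([.516,-.251,.09])
def side(head,th,roll=0,xup=1):
    "tool z heading `head` deg, th deg below horizontal, x upward"
    h,t=np.radians([head,th]);z=np.array([np.cos(t)*np.cos(h),np.cos(t)*np.sin(h),-np.sin(t)])
    x=xup*np.array([np.sin(t)*np.cos(h),np.sin(t)*np.sin(h),np.cos(t)])
    return R.from_matrix(np.c_[x,np.cross(z,x),z])*R.from_euler("z",roll,degrees=True)
def delta(p,Rt,p0=None,R0=None):
    if p0 is None: s=env.state();p0=s["ee_pos"];R0=R.from_quat(s["eef_rot"])
    print("d cm",(R0.inv().apply(p-p0)*100).round(2),"rot",(R0.inv()*Rt).as_rotvec().round(3),"|deg|",np.degrees((R0.inv()*Rt).magnitude()).round(1))
    return p,Rt
E
python3 - <<'E'
from h import *
T=side(70,30);d=T.as_matrix()[:,2];g=CUP+[0,0,.05]
a=delta(np.array([.51,.24,.24]),T)
b=delta(g-d*.10,T,*a);delta(g+d*.021,T,*b)
E
```

```text
d cm [-35.98 -11.56  -0.94] rot [-0.771  0.843  1.332] |deg| 100.6
d cm [-12.45   2.51   6.43] rot [0. 0. 0.] |deg| 0.0
d cm [ 0.   0.  12.1] rot [0. 0. 0.] |deg| 0.0
```

>>> servo_tool:
  increments:
    - [-2.9,-0.9,-0.1,-0.06,0.07,0.105,1]
    - [-5.8,-1.8,-0.2,-0.12,0.13,0.21,1]
    - [-8.6,-2.8,-0.2,-0.185,0.2,0.32,1]
    - [-11.5,-3.7,-0.3,-0.25,0.27,0.43,1]
    - [-14.4,-4.6,-0.4,-0.31,0.34,0.53,1]
    - [-17.3,-5.5,-0.5,-0.37,0.4,0.64,1]
    - [-20.2,-6.5,-0.5,-0.43,0.47,0.75,1]
    - [-23,-7.4,-0.6,-0.49,0.54,0.85,1]
    - [-26,-8.3,-0.7,-0.555,0.607,0.96,1]
    - [-28.8,-9.2,-0.8,-0.617,0.674,1.066,1]

```text
time: 1.1
ee_pos: [0.4566, 0.2907, 0.2394]
eef_rot: [0.646, 0.636, 0.346, -0.241]
force: [0.3, 0.8, -0.6]
finger_gap: 1.0
grip_force: 0.0
```

```bash
python3 - <<'E'
from h import *
s=env.state();print(s["ee_pos"],s["joints"].round(2))
T=side(70,30);a=delta(np.array([.51,.24,.24]),T)
d=T.as_matrix()[:,2];g=CUP+[0,0,.05];delta(g-d*.10,T)
E
```

```text
[0.45664483 0.29070592 0.23944251] [-0.22  0.13  2.02  0.95  1.23 -0.65]
d cm [-3.54  5.66 -3.1 ] rot [-0.149  0.165  0.263] |deg| 19.7
d cm [-15.16   6.09   5.12] rot [-0.149  0.165  0.263] |deg| 19.7
```

>>> servo_tool:
  increments:
    - [-1.2,1.9,-1,-0.05,0.055,0.088,1]
    - [-2.4,3.8,-2,-0.1,0.11,0.175,1]
    - [-3.54,5.66,-3.1,-0.149,0.165,0.263,1]
    - [-5.2,5.7,-1.9,-0.149,0.165,0.263,1]
    - [-6.9,5.8,-0.8,-0.149,0.165,0.263,1]
    - [-8.6,5.9,0.4,-0.149,0.165,0.263,1]
    - [-10.3,5.9,1.6,-0.149,0.165,0.263,1]
    - [-12,6,2.9,-0.149,0.165,0.263,1]
    - [-13.6,6.1,4,-0.149,0.165,0.263,1]
    - [-15.16,6.1,5.12,-0.149,0.165,0.263,1]

```text
time: 2.1
ee_pos: [0.5308, 0.2266, 0.099]
eef_rot: [0.708, 0.499, 0.408, -0.287]
force: [0.7, -1.0, 0.4]
finger_gap: 1.0
grip_force: 0.0
```

```bash
python3 - <<'E'
from h import *
s=env.state();print(s["ee_pos"],s["joints"].round(2),s["force"])
T=side(70,30);d=T.as_matrix()[:,2];g=CUP+[0,0,.05];delta(g-d*.10,T);delta(g+d*.021,T)
c=env.calibration("wrist");f=env.grab_frame("wrist");cv2.imwrite("pics/w1.png",f)
s=env.grab_frame("scene")[80:280,230:480];cv2.imwrite("pics/s1.png",np.hstack([cv2.resize(f,(400,250)),cv2.resize(s,(312,250))]))
print(proj(c,CUP+[0,0,.075]))
E
```

```text
[0.53077716 0.22661598 0.09902801] [-0.4   0.53  2.12  1.26  1.14 -1.03] [ 0.74692395 -0.96554225  0.43772827]
d cm [ 0.03  0.1  -0.14] rot [-0.004  0.003  0.004] |deg| 0.4
d cm [ 0.07  0.16 11.95] rot [-0.004  0.003  0.004] |deg| 0.4
[[319.31491797 177.20947431]]
```

View pics/s1.png

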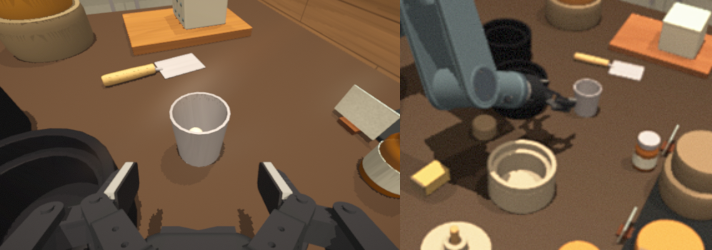

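The wrist view shows the cup centred between the fingers, with its rim at about (320,181) against a predicted (319,177). The approach is clear of the black pot, so I'll advance and close.

>>> servo_tool:
  increments:
    - [0,0,1.5,0,0,0,1]
    - [0,0.1,3,0,0,0,1]
    - [0,0.1,4.5,0,0,0,1]
    - [0,0.1,6,0,0,0,1]
    - [0,0.15,7.5,0,0,0,1]
    - [0,0.15,9,0,0,0,1]
    - [0,0.15,10.5,0,0,0,1]
    - [0.05,0.15,11.9,0,0,0,1]
    - [0.05,0.15,11.9,0,0,0,1]
    - [0.05,0.15,11.9,0,0,0,0.4]

```text
time: 3.2
ee_pos: [0.5665, 0.3238, 0.0411]
eef_rot: [0.708, 0.5, 0.408, -0.287]
force: [-0.2, 0.3, 0.2]
finger_gap: 0.86
grip_force: 0.0
```

>>> servo_tool:
  increments:
    - [0,0,0,0,0,0,0]
    - [0,0,0,0,0,0,0]
    - [0,0,0,0,0,0,0]
    - [0,0,0,0,0,0,0]
    - [0,0,0,0,0,0,0]
    - [0,0,0,0,0,0,0]
    - [0,0,0,0,0,0,0]
    - [0,0,0,0,0,0,0]
    - [0,0,0,0,0,0,0]
    - [0,0,0,0,0,0,0]

```text
time: 4.2
ee_pos: [0.5671, 0.3234, 0.0416]
eef_rot: [0.708, 0.499, 0.409, -0.287]
force: [-0.7, -1.3, 5.7]
finger_gap: 0.768
grip_force: 65.7
```

```bash
python3 - <<'E'
from h import *
s=env.state();print(s["ee_pos"],s["joints"].round(2),s["force"],s["grip_force"],s["finger_gap"])
T=side(70,30);d=T.as_matrix()[:,2]
print("cup offset behind tcp", (CUP+[0,0,.05]-s["ee_pos"])@d)
# lift then transport
a=delta(s["ee_pos"]+[0,0,.15],T)
# pour poses: at crock with heading hd; mouth lip centre position
for hd in (70,40,20):
  for roll in (130,150,180,-130,-150,180):
    P=side(hd,30,roll);rel=P*T.inv();u=rel.apply([0,0,1]);print(hd,roll,"cup axis",u.round(2))
E
```

```text
[0.56710925 0.32338994 0.04158457] [-0.17  0.69  2.05  1.51  1.02 -1.1 ] [-0.6967199  -1.28280648  5.71895093] 65.65278218076458 0.76773946137836
cup offset behind tcp -0.019680879860233418
d cm [12.98  0.02 -7.52] rot [-0.004  0.001  0.004] |deg| 0.3
70 130 cup axis [ 0.38 -0.9  -0.23]
70 150 cup axis [ 0.13 -0.91 -0.4 ]
70 180 cup axis [-0.3  -0.81 -0.5 ]
70 -130 cup axis [-0.87 -0.44 -0.23]
70 -150 cup axis [-0.68 -0.61 -0.4 ]
70 180 cup axis [-0.3  -0.81 -0.5 ]
40 130 cup axis [-0.12 -0.97 -0.23]
40 150 cup axis [-0.34 -0.85 -0.4 ]
40 180 cup axis [-0.66 -0.56 -0.5 ]
40 -130 cup axis [-0.97  0.05 -0.23]
40 -150 cup axis [-0.9  -0.19 -0.4 ]
40 180 cup axis [-0.66 -0.56 -0.5 ]
20 130 cup axis [-0.44 -0.87 -0.23]
20 150 cup axis [-0.61 -0.68 -0.4 ]
20 180 cup axis [-0.81 -0.3  -0.5 ]
20 -130 cup axis [-0.9   0.38 -0.23]
20 -150 cup axis [-0.91  0.13 -0.4 ]
20 180 cup axis [-0.81 -0.3  -0.5 ]
```

```bash
cat >> h.py <<'E'
def lip(tcp,T,G=side(70,30)):
    u=(T*G.inv()).apply([0,0,1]);d=T.apply([0,0,1]);O=tcp-.0197*d-.05*u
    w=-np.array([0,0,1])+u[2]*u;w/=np.linalg.norm(w);return O,u,O+.075*u+.035*w
E
python3 - <<'E'
from h import *
s=env.state();G=side(70,30)
P=side(70,30,150);O,u,L=lip(np.zeros(3),P);uh=u*[1,1,0]/np.hypot(*u[:2])
tcp=CROCK+[0,0,.108]-.03*uh-L;print("tcp",tcp)
for r in range(0,161,20):
    O,u,L=lip(tcp,side(70,30,r));print(r,u.round(2),(L-CROCK).round(3))
a=delta(s["ee_pos"]+[0,0,.15],G);b=delta(tcp+[0,0,.03],G,*a);delta(tcp,P,*b)
E
```

```text
tcp [0.54629074 0.03096999 0.14022335]
0 [0. 0. 1.] [nan nan nan]
20 [ 0.27 -0.13  0.95] [0.031 0.021 0.164]
40 [ 0.49 -0.29  0.82] [0.032 0.017 0.151]
60 [ 0.63 -0.46  0.63] [0.028 0.014 0.138]
80 [ 0.68 -0.63  0.38] [0.021 0.014 0.127]
100 [ 0.63 -0.77  0.12] [0.013 0.016 0.118]
120 [ 0.48 -0.87 -0.12] [0.004 0.021 0.112]
140 [ 0.26 -0.91 -0.32] [-0.002  0.027  0.109]
160 [-0.01 -0.89 -0.45] [-0.006  0.032  0.108]
d cm [12.98  0.02 -7.52] rot [-0.004  0.001  0.004] |deg| 0.3
d cm [-15.95   8.05 -23.35] rot [0. 0. 0.] |deg| 0.0
d cm [-2.6 -0.   1.5] rot [0.    0.    2.618] |deg| 150.0h.py:31: RuntimeWarning: invalid value encountered in divide
  w=-np.array([0,0,1])+u[2]*u;w/=np.linalg.norm(w);return O,u,O+.075*u+.035*w
```

>>> servo_tool:
  increments:
    - [1.3,0,-0.8,0,0,0,0]
    - [3.9,0,-2.3,0,0,0,0]
    - [7,0,-4,0,0,0,0]
    - [10,0,-5.8,0,0,0,0]
    - [12,0.4,-8,0,0,0,0]
    - [11.5,1.2,-10.5,0,0,0,0]
    - [10,2,-13.2,0,0,0,0]
    - [8.2,2.9,-15.9,0,0,0,0]
    - [6.4,3.8,-18.5,0,0,0,0]
    - [4.6,4.7,-21.1,0,0,0,0]

```text
time: 5.2
ee_pos: [0.5568, 0.1559, 0.1858]
eef_rot: [0.709, 0.499, 0.407, -0.286]
force: [0.4, -0.6, -2.1]
finger_gap: 0.763
grip_force: 66.5
```

```bash
python3 - <<'E'
from h import *
s=env.state();print(s["ee_pos"],s["joints"].round(2),s["force"],s["grip_force"],s["finger_gap"])
G=side(70,30);t=np.array([.5463,.031,.14]);a=delta(t+[0,0,.03],G);delta(t,side(70,30,150),*a)
E
```

```text
[0.55680545 0.1559254  0.18577952] [-0.52  0.4   1.98  1.08  1.31 -0.79] [ 0.35719429 -0.57233519 -2.10054079] 66.52314039632557 0.7631166762665328
d cm [-7.47  3.22 -9.67] rot [-0.004  0.004  0.003] |deg| 0.4
d cm [-2.6 -0.   1.5] rot [0.    0.    2.618] |deg| 150.0
```

>>> servo_tool:
  increments:
    - [-1.2,0.5,-1.6,0,0,0,0]
    - [-2.4,1.1,-3.2,0,0,0,0]
    - [-3.6,1.6,-4.8,0,0,0,0]
    - [-4.8,2.1,-6.3,0,0,0.05,0]
    - [-6,2.7,-7.9,0,0,0.12,0]
    - [-7,3.1,-9,0,0,0.24,0]
    - [-7.5,3.3,-9.7,0,0,0.36,0]
    - [-8.2,3.3,-9.4,0,0,0.48,0]
    - [-9,3.3,-8.9,0,0,0.6,0]
    - [-9.6,3.3,-8.6,0,0,0.72,0]

```text
time: 6.2
ee_pos: [0.5468, 0.0305, 0.1454]
eef_rot: [0.84, 0.215, 0.279, -0.412]
force: [0.5, -0.6, -1.3]
finger_gap: 0.77
grip_force: 66.6
```

```bash
python3 - <<'E'
from h import *
s=env.state();print(s["ee_pos"],s["joints"].round(2),s["force"],s["grip_force"],s["finger_gap"])
t=np.array([.5463,.031,.14]);delta(t,side(70,30,150))
E
```

```text
[0.54680941 0.03051662 0.14544853] [-0.74  0.52  1.9   0.94  1.41 -0.19] [ 0.54987474 -0.56817868 -1.32342495] 66.58396505200955 0.7697138474879929
d cm [-0.38  0.25  0.3 ] rot [0.005 0.004 1.896] |deg| 108.6
```

>>> servo_tool:
  increments:
    - [-0.1,0,0,0,0,0.14,0]
    - [-0.1,0,0.1,0,0,0.28,0]
    - [-0.2,0.1,0.1,0,0,0.42,0]
    - [-0.2,0.1,0.2,0,0,0.56,0]
    - [-0.3,0.2,0.2,0,0,0.7,0]
    - [-0.3,0.2,0.3,0,0,0.84,0]
    - [-0.4,0.2,0.3,0,0,0.98,0]
    - [-0.4,0.2,0.3,0,0,1.08,0]
    - [-0.4,0.2,0.3,0,0,1.18,0]
    - [-0.4,0.2,0.3,0,0,1.26,0]

```text
time: 7.2
ee_pos: [0.546, 0.0314, 0.1407]
eef_rot: [0.806, -0.32, -0.017, -0.498]
force: [-0.2, -0.6, -1.7]
finger_gap: 0.77
grip_force: 66.5
```

>>> servo_tool:
  increments:
    - [0,0,0,0,0,0.08,0]
    - [0,0,0,0,0,0.16,0]
    - [0,0,0,0,0,0.24,0]
    - [0,0,0,0,0,0.32,0]
    - [0,0,0,0,0,0.4,0]
    - [0,0,0,0,0,0.48,0]
    - [0,0,0,0,0,0.56,0]
    - [0,0,0,0,0,0.64,0]
    - [0,0,0,0,0,0.64,0]
    - [0,0,0,0,0,0.64,0]

```text
time: 8.2
ee_pos: [0.5461, 0.0316, 0.1411]
eef_rot: [0.666, -0.555, -0.171, -0.468]
force: [0.0, 0.4, -1.0]
finger_gap: 0.765
grip_force: 67.0
```

```bash
python3 - <<'E'
from h import *
s=env.state();print(s["ee_pos"],s["joints"].round(2),s["force"],s["grip_force"],s["finger_gap"])
f=env.grab_frame("top")[130:270,260:420];g=env.grab_frame("scene")[130:270,250:410]
cv2.imwrite("pics/p1.png",np.hstack([cv2.resize(x,(400,350),interpolation=cv2.INTER_CUBIC) for x in(f,g)]))
E
```

```text
[0.54608613 0.03160708 0.14113081] [-0.74  0.53  1.91  0.94  1.4   1.7 ] [ 0.04816488  0.40467133 -0.9938534 ] 67.01736386059537 0.7647595685692428
```

View pics/p1.png

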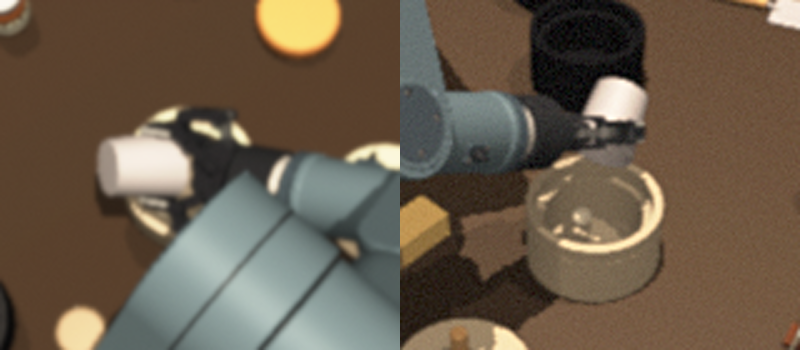

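>>> servo_tool:
  increments:
    - [0,0,0,0,0,0.12,0]
    - [0,0,0,0,0,0.24,0]
    - [0,0,0,0,0,0.36,0]
    - [0,0,0,0,0,0.36,0]
    - [0,0,0,0,0,0.3,0]
    - [0,0,0,0,0,0.36,0]
    - [0,0,-0.5,0,0,0.36,0]
    - [0,0,-1.5,0,0,0.3,0]
    - [0,0,-3.5,0,0,0.16,0]
    - [0,0,-6,0,0,0.02,0]

```text
time: 9.3
ee_pos: [0.5281, -0.0169, 0.1719]
eef_rot: [0.662, -0.559, -0.175, -0.467]
force: [0.3, 0.2, -1.1]
finger_gap: 0.77
grip_force: 67.0
```

```bash
python3 - <<'E'
from h import *
s=env.state();print(s["ee_pos"],s["joints"].round(2),s["force"],s["grip_force"],s["finger_gap"])
f=env.grab_frame("wrist");g=env.grab_frame("scene")[140:280,250:410]
cv2.imwrite("pics/p2.png",np.hstack([cv2.resize(f,(480,300)),cv2.resize(g,(320,300),interpolation=cv2.INTER_CUBIC)]))
E
```

```text
[ 0.52807659 -0.01694808  0.17193288] [-0.84  0.49  1.86  0.87  1.51  1.74] [ 0.31470557  0.2168959  -1.14065382] 66.98732533456337 0.7696072401657427
```

View pics/p2.png

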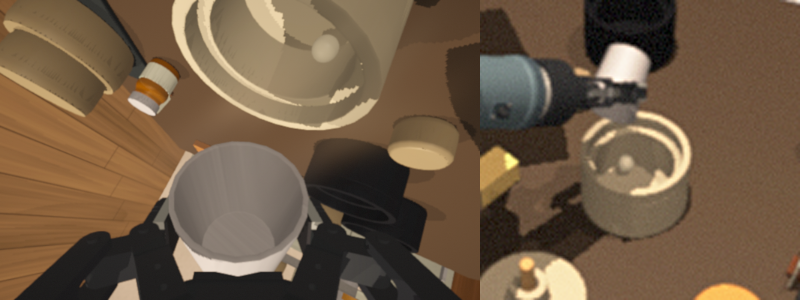

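The wrist view shows the cup empty at about (238,220), with one ball visible in the crock at (325,48). I'll check the other two once the arm is out of the way. Next I'll return the cup.

```bash
python3 - <<'E'
from h import *
G=side(70,30);g=np.array([.5671,.3234,.0416]);a=delta(g+[0,0,.13],G);delta(g,G,*a)
s=env.state();delta(np.array([.55,.13,.2]),side(70,30,80))
E
```

```text
d cm [-18.65  -1.13  29.04] rot [ 0.006  0.003 -2.628] |deg| 150.6
d cm [-11.26  -0.     6.5 ] rot [0. 0. 0.] |deg| 0.0
d cm [-10.1   -2.04  11.4 ] rot [ 5.000e-03 -1.000e-03 -1.232e+00] |deg| 70.6
```

>>> servo_tool:
  increments:
    - [-1,-0.2,1.1,0,0,-0.12,0]
    - [-2.2,-0.4,2.4,0,0,-0.26,0]
    - [-3.4,-0.7,3.8,0,0,-0.4,0]
    - [-4.7,-1,5.3,0,0,-0.54,0]
    - [-6,-1.2,6.8,0,0,-0.68,0]
    - [-7.4,-1.5,8.3,0,0,-0.82,0]
    - [-8.7,-1.8,9.8,0,0,-0.96,0]
    - [-10.1,-2,11.4,0,0,-1.1,0]
    - [-11.3,-1.9,13.8,0,0,-1.24,0]
    - [-12.4,-1.8,16.2,0,0,-1.38,0]

```text
time: 10.4
ee_pos: [0.5542, 0.1864, 0.1916]
eef_rot: [0.867, -0.011, 0.162, -0.472]
force: [1.1, 0.3, -1.3]
finger_gap: 0.768
grip_force: 67.0
```

```bash
python3 - <<'E'
from h import *
G=side(70,30);g=np.array([.5671,.3234,.0416]);a=delta(g+[0,0,.10],G)
E
```

```text
d cm [-2.5  -3.32 14.04] rot [-0.002  0.005 -1.25 ] |deg| 71.6
```

>>> servo_tool:
  increments:
    - [-0.3,-0.3,1.4,0,0,-0.14,0]
    - [-0.5,-0.7,2.8,0,0,-0.28,0]
    - [-0.8,-1,4.2,0,0,-0.42,0]
    - [-1,-1.3,5.6,0,0,-0.56,0]
    - [-1.3,-1.7,7,0,0,-0.7,0]
    - [-1.5,-2,8.4,0,0,-0.84,0]
    - [-1.8,-2.3,9.8,0,0,-0.98,0]
    - [-2,-2.7,11.2,0,0,-1.12,0]
    - [-2.3,-3,12.8,0,0,-1.25,0]
    - [-2.5,-3.3,14,0,0,-1.25,0]

```text
time: 11.4
ee_pos: [0.5665, 0.323, 0.1412]
eef_rot: [0.711, 0.496, 0.406, -0.289]
force: [0.7, -0.3, -1.3]
finger_gap: 0.764
grip_force: 67.0
```

```bash
python3 - <<'E'
from h import *
G=side(70,30);g=np.array([.5671,.3234,.0418]);a=delta(g,G);print(env.state()["ee_pos"])
E
```

```text
d cm [-8.56  0.11  5.05] rot [-0.006  0.003 -0.006] |deg| 0.5
[0.56654397 0.32295944 0.14118173]
```

>>> servo_tool:
  increments:
    - [-1.3,0,0.8,0,0,0,0]
    - [-2.6,0,1.6,0,0,0,0]
    - [-4,0,2.4,0,0,0,0]
    - [-5.3,0.1,3.2,0,0,0,0]
    - [-6.6,0.1,3.9,0,0,0,0]
    - [-7.6,0.1,4.5,-0.006,0.003,-0.006,0]
    - [-8.2,0.1,4.8,-0.006,0.003,-0.006,0]
    - [-8.4,0.1,5,-0.006,0.003,-0.006,0]
    - [-8.56,0.1,5.05,-0.006,0.003,-0.006,0]
    - [-8.56,0.1,5.05,-0.006,0.003,-0.006,0]

```text
time: 12.4
ee_pos: [0.5679, 0.3224, 0.0429]
eef_rot: [0.71, 0.496, 0.41, -0.286]
force: [0.4, 0.3, -1.0]
finger_gap: 0.771
grip_force: 67.0
```

>>> servo_tool:
  increments:
    - [0,0,0,0,0,0,0.8]
    - [0,0,0,0,0,0,0.85]
    - [0,0,0,0,0,0,0.9]
    - [0,0,0,0,0,0,0.95]
    - [0,0,0,0,0,0,1]
    - [0,0,0,0,0,0,1]
    - [0,0,0,0,0,0,1]
    - [0,0,-0.5,0,0,0,1]
    - [0,0,-1.5,0,0,0,1]
    - [0,0,-3,0,0,0,1]

```text
time: 13.4
ee_pos: [0.5587, 0.2976, 0.0579]
eef_rot: [0.71, 0.496, 0.41, -0.286]
force: [6.2, 1.2, -0.9]
finger_gap: 0.997
grip_force: 0.0
```

```bash
python3 - <<'E'
from h import *
s=env.state();print(s["ee_pos"],s["force"],s["finger_gap"],s["joints"].round(2))
# intermediate & stem grasp targets (tool down); print yaw options
for yaw in (0,45,90,-45,-90):
    z=np.array([0,0,-1.]);x=np.array([np.cos(np.radians(yaw)),np.sin(np.radians(yaw)),0]);T=R.from_matrix(np.c_[x,np.cross(z,x),z])
    print(yaw);delta(STEM+[0,0,.1],T)
E
```

```text
[0.55872117 0.29758118 0.05787602] [ 6.20491697  1.1982652  -0.90265077] 0.9973359364123949 [-0.23  0.65  2.08  1.45  1.05 -1.09]
0
d cm [-15.04  14.82 -52.5 ] rot [-0.636 -0.91   1.102] |deg| 89.6
45
d cm [-15.04  14.82 -52.5 ] rot [-0.227 -1.031  0.395] |deg| 64.6
90
d cm [-15.04  14.82 -52.5 ] rot [ 0.184 -1.036 -0.317] |deg| 63.0
-45
d cm [-15.04  14.82 -52.5 ] rot [-1.035 -0.661  1.793] |deg| 124.5
-90
d cm [-15.04  14.82 -52.5 ] rot [-1.414 -0.251  2.449] |deg| 162.7
```

```bash
python3 - <<'E'
from h import *
f=env.grab_frame("wrist");g=env.grab_frame("scene")[110:210,310:450]
s=env.state();print(s["ee_pos"],s["force"])
cv2.imwrite("pics/p3.png",np.hstack([cv2.resize(f,(480,300)),cv2.resize(g,(320,300),interpolation=cv2.INTER_CUBIC)]))
E
```

```text
[0.55948076 0.29645312 0.05853281] [-0.10021736 -0.55112775  0.49129954]
```

View pics/p3.png

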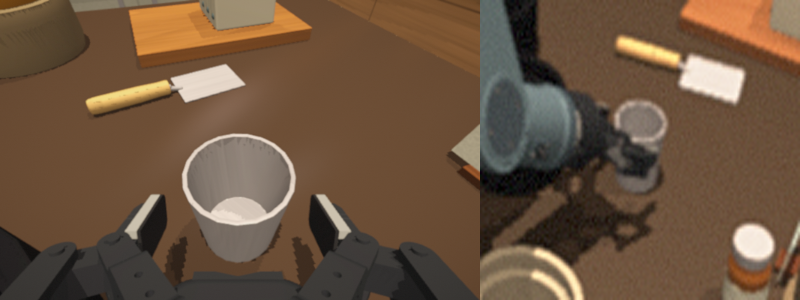

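The wrist view shows the cup upright and empty, centred between the open fingers. I'll back off and head for the stem.

```bash
cat >> h.py <<'E'
def down(yaw):
    z=np.array([0,0,-1.]);y=np.radians(yaw);x=np.array([np.cos(y),np.sin(y),0]);return R.from_matrix(np.c_[x,np.cross(z,x),z])
E
python3 - <<'E'
from h import *
delta(np.array([.51,.10,.26]),down(75));delta(np.array([.516,-.251,.2]),down(75))
E
```

```text
d cm [  7.39   2.18 -27.51] rot [ 0.049 -1.047 -0.081] |deg| 60.2
d cm [-14.19  14.84 -52.86] rot [ 0.049 -1.047 -0.081] |deg| 60.2
```

>>> servo_tool:
  increments:
    - [0,0,-3,0,0,0,1]
    - [0,0,-6.5,0,0,0,1]
    - [0,0,-10,0,0,0,1]
    - [2,0.3,-13.5,0,-0.1,0,1]
    - [4,0.8,-17,0.01,-0.22,-0.02,1]
    - [5.5,1.3,-20.5,0.02,-0.35,-0.03,1]
    - [6.8,1.8,-24,0.02,-0.48,-0.04,1]
    - [7.4,2.2,-27.5,0.03,-0.61,-0.05,1]
    - [5.5,3.5,-30,0.035,-0.74,-0.06,1]
    - [3,5,-33,0.04,-0.87,-0.07,1]

```text
time: 14.5
ee_pos: [0.5133, 0.0254, 0.2512]
eef_rot: [0.793, 0.603, 0.072, -0.047]
force: [0.7, -0.1, -0.0]
finger_gap: 1.0
grip_force: 0.0
```

```bash
python3 - <<'E'
from h import *
s=env.state();print(s["ee_pos"],s["joints"].round(2));delta(np.array([.516,-.251,.2]),down(75))
E
```

```text
[0.51327377 0.02540082 0.25116274] [-0.29  0.15  1.64  0.18  1.35 -0.06]
d cm [-27.06   7.61   0.6 ] rot [ 0.014 -0.172 -0.009] |deg| 9.9
```

>>> servo_tool:
  increments:
    - [-2.5,0.7,0,0,-0.04,0,1]
    - [-5.5,1.5,0.1,0,-0.08,0,1]
    - [-9,2.5,0.1,0.01,-0.12,0,1]
    - [-12.5,3.5,0.2,0.014,-0.172,-0.009,1]
    - [-16,4.5,0.3,0.014,-0.172,-0.009,1]
    - [-19.5,5.5,0.4,0.014,-0.172,-0.009,1]
    - [-22.5,6.3,0.5,0.014,-0.172,-0.009,1]
    - [-25,7,0.6,0.014,-0.172,-0.009,1]
    - [-26.5,7.5,0.6,0.014,-0.172,-0.009,1]
    - [-27.06,7.61,0.6,0.014,-0.172,-0.009,1]

```text
time: 15.5
ee_pos: [0.5146, -0.2508, 0.195]
eef_rot: [0.794, 0.608, 0.0, -0.004]
force: [-0.6, 0.3, 0.2]
finger_gap: 0.998
grip_force: 0.0
```

```bash
python3 - <<'E'
from h import *
s=env.state();print(s["ee_pos"],s["joints"].round(2));delta(np.array([.516,-.251,.2]),down(75))
c=env.calibration("wrist");f=env.grab_frame("wrist");t=env.grab_frame("top");g=env.grab_frame("scene")
cv2.imwrite("pics/w4.png",f);cv2.imwrite("pics/t4.png",t)
p=proj(c,STEM)[0];print("stem pred",p)
x,y=p.round().astype(int);k=lambda a,x,y,h:cv2.resize(a[max(y-h,0):y+h,max(x-h,0):x+h],(264,264),interpolation=cv2.INTER_CUBIC)
print(x,y);cv2.imwrite("pics/m4.png",np.hstack([k(f,x,y,66),k(t,336,200,33),k(g,327,220,33)]))
E
```

```text
[ 0.51455913 -0.25076415  0.1949558 ] [-0.65  0.33  1.53  0.    1.29 -0.39]
d cm [ 0.02  0.14 -0.51] rot [-0.006 -0.005 -0.002] |deg| 0.5
stem pred [319.75880407 202.13830207]
320 202
```

View pics/m4.png

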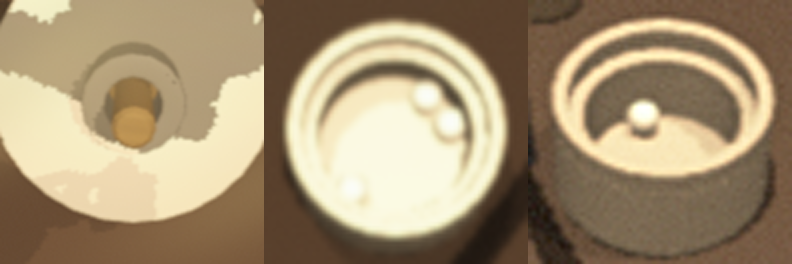

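The top view shows all three balls in the crock's hollow. In the wrist view the stem top is at (320.7,199.3) against a predicted (319.8,202.1). I'll refine the stem position with all three cameras.

```bash
python3 - <<'E'
from h import *
t=env.calibration("top");s=env.calibration("scene");w=env.calibration("wrist")
W=ray(w,(320.7,199.3));A=ray(t,(418.6,207.4));B=ray(s,(272.9,262.9))
x,e=tri([W,A,B]);print(x,e);print(atz(w,(320.7,199.3),.09),tri([W,A]),tri([W,B]))
# collar outer circle centre in wrist crop: px
print(atz(w,(254+133.5/2-.25,136+98/2-.25),.054))
delta(np.array([x[0],x[1],.059]),down(75))
E
```

```text
[ 0.51641027 -0.24995217  0.08681526] [np.float64(1.8923798373428686), np.float64(1.2758695562163578), np.float64(1.019307826291107)]
[ 0.5176408  -0.24731578  0.09      ] (array([ 0.51728595, -0.25134278,  0.08061697]), [np.float64(1.2579714702124032), np.float64(1.2579714702123452)]) (array([ 0.51616286, -0.24910518,  0.08587599]), [np.float64(1.2888931803593007), np.float64(1.288893180359147)])
[ 0.5183494  -0.24474067  0.054     ]
d cm [-0.13  0.25 13.66] rot [-0.006 -0.005 -0.001] |deg| 0.4
```

>>> servo_tool:
  increments:
    - [0,0.1,2,-0.006,-0.005,0,0.7]
    - [-0.1,0.2,4.2,-0.006,-0.005,0,0.7]
    - [-0.1,0.2,6.4,-0.006,-0.005,0,0.7]
    - [-0.1,0.2,8.6,-0.006,-0.005,0,0.7]
    - [-0.1,0.25,10.5,-0.006,-0.005,0,0.7]
    - [-0.1,0.25,12,-0.006,-0.005,0,0.7]
    - [-0.1,0.25,13,-0.006,-0.005,0,0.7]
    - [-0.1,0.25,13.5,-0.006,-0.005,0,0.7]
    - [-0.1,0.25,13.6,-0.006,-0.005,0,0.7]
    - [-0.1,0.25,13.6,-0.006,-0.005,0,0.7]

```text
time: 16.65
ee_pos: [0.517, -0.2505, 0.0602]
eef_rot: [0.793, 0.609, 0.0, 0.001]
force: [-0.7, -0.2, 1.1]
finger_gap: 0.698
grip_force: 0.0
```

```bash
python3 - <<'E'
from h import *
s=env.state();print(s["ee_pos"],s["force"],s["finger_gap"])
f=env.grab_frame("wrist");cv2.imwrite("pics/w5.png",f);delta(np.array([.5165,-.2495,.059]),down(75))
E
```

```text
[ 0.51701542 -0.25049689  0.0602391 ] [-0.71355358 -0.17711495  1.1316383 ] 0.6978812343104398
d cm [ 0.09 -0.09  0.14] rot [ 0.002  0.001 -0.   ] |deg| 0.1
```

View pics/w5.png

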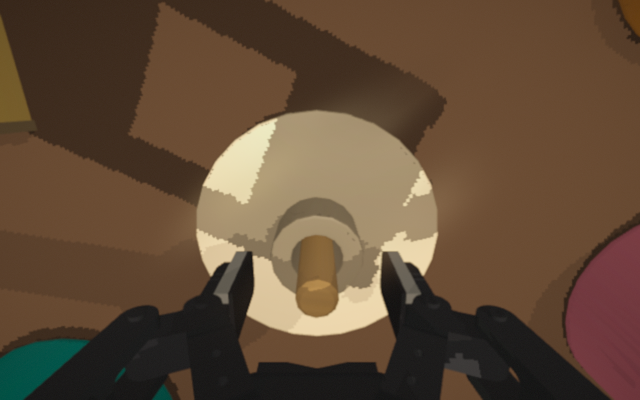

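The stem top at (318,298) is centred between the fingers. I'll shift the pose slightly and close.

>>> servo_tool:
  increments:
    - [0,0,0.1,0.002,0,0,0.4]
    - [0,0,0.1,0.002,0,0,0.2]
    - [0,0,0.1,0.002,0,0,0]
    - [0,0,0.1,0.002,0,0,0]
    - [0,0,0.1,0.002,0,0,0]
    - [0,0,0.1,0.002,0,0,0]
    - [0,0,0.1,0.002,0,0,0]
    - [0,0,0.1,0.002,0,0,0]
    - [0,0,0.1,0.002,0,0,0]
    - [0,0,0.1,0.002,0,0,0]

```text
time: 17.7
ee_pos: [0.5169, -0.2507, 0.0591]
eef_rot: [0.794, 0.608, -0.0, 0.0]
force: [-0.3, 0.8, 4.9]
finger_gap: 0.193
grip_force: 59.0
```

```bash
python3 - <<'E'
from h import *
s=env.state();print(s["ee_pos"],s["force"],s["finger_gap"],s["grip_force"])
w=env.calibration("wrist");e=s["ee_pos"];print("tcp axis @.09",proj(w,[e[0],e[1],.09]),"stem world @.09 by wrist",atz(w,(318,298),.09))
T=down(75);p=np.array([e[0],e[1],e[2]+.12]);a=delta(p,T);b=delta(np.array([*(CROCK[:2]),.2]),T,*a)
E
```

```text
[ 0.51691054 -0.25073503  0.0590847 ] [-0.28482697  0.76729285  4.92006334] 0.19288855323828966 58.98169802385382
tcp axis @.09 [[317.35134893 306.39914183]] stem world @.09 by wrist [ 0.51813887 -0.24713265  0.09      ]
d cm [-1.0e-02 -0.0e+00 -1.2e+01] rot [-0.     0.001 -0.001] |deg| 0.1
d cm [22.69 -3.07 -2.09] rot [0. 0. 0.] |deg| 0.0
```

>>> servo_tool:
  increments:
    - [0,0,-0.3,0,0,0,0]
    - [0,0,-1,0,0,0,0]
    - [0,0,-2.2,0,0,0,0]
    - [0,0,-3.7,0,0,0,0]
    - [0,0,-5.4,0,0,0,0]
    - [0,0,-7.2,0,0,0,0]
    - [0,0,-9,0,0,0,0]
    - [0,0,-10.8,0,0,0,0]
    - [0,0,-12.2,0,0,0,0]
    - [0,0,-13,0,0,0,0]

```text
time: 18.7
ee_pos: [0.517, -0.2507, 0.1904]
eef_rot: [0.794, 0.609, -0.0, 0.001]
force: [0.4, -0.2, -5.5]
finger_gap: 0.191
grip_force: 58.8
```

```bash
python3 - <<'E'
from h import *
s=env.state();print(s["ee_pos"],s["force"],s["finger_gap"],s["grip_force"],R.from_quat(s["eef_rot"]).as_matrix()[:,2])
delta(np.array([.5469,-.0239,.19]),down(75))
E
```

```text
[ 0.5170493  -0.25066981  0.19043766] [ 0.35669905 -0.23187012 -5.50452505] 0.19097139863455445 58.80637125112116 [ 3.22140876e-04 -1.04194455e-03 -9.99999405e-01]
d cm [ 2.268e+01 -3.000e+00  2.000e-02] rot [ 0.001  0.001 -0.001] |deg| 0.1
```

Both lids are lifted (about 5 N, or 0.5 kg). Next I'll carry them over the crock.

>>> servo_tool:
  increments:
    - [0.7,-0.1,0,0,0,0,0]
    - [2,-0.26,0,0,0,0,0]
    - [4.2,-0.55,0,0,0,0,0]
    - [7,-0.93,0,0,0,0,0]
    - [10,-1.32,0,0,0,0,0]
    - [13,-1.72,0,0,0,0,0]
    - [16,-2.12,0,0,0,0,0]
    - [18.8,-2.5,0,0,0,0,0]
    - [21,-2.8,0,0,0,0,0]
    - [22.2,-2.94,0,0,0,0,0]

```text
time: 19.7
ee_pos: [0.5448, -0.0253, 0.1875]
eef_rot: [0.793, 0.609, -0.001, -0.002]
force: [0.7, -0.2, -5.7]
finger_gap: 0.193
grip_force: 58.7
```

>>> servo_tool:
  increments:
    - [0.4,0,0,0,0,0,0]
    - [0.48,-0.06,0.3,0,0,0,0]
    - [0.48,-0.06,0.8,0,0,0,0]
    - [0.48,-0.06,1.3,0,0,0,0]
    - [0.48,-0.06,1.8,0,0,0,0]
    - [0.48,-0.06,2.3,0,0,0,0]
    - [0.48,-0.06,2.6,0,0,0,0]
    - [0.48,-0.06,2.8,0,0,0,0]
    - [0.48,-0.06,2.8,0,0,0,0]
    - [0.48,-0.06,2.8,0,0,0,0]

```text
time: 20.7
ee_pos: [0.5467, -0.0237, 0.1607]
eef_rot: [0.794, 0.609, -0.0, -0.0]
force: [0.2, 0.0, -5.9]
finger_gap: 0.192
grip_force: 58.7
```

```bash
python3 - <<'E'
from h import *
s=env.state();print(s["ee_pos"],s["force"],s["grip_force"])
delta(np.array([.5469,-.0239,.162]),down(75))
t=env.calibration("top");g=env.calibration("scene");ft=env.grab_frame("top");fg=env.grab_frame("scene")
cv2.imwrite("pics/t6.png",ft);cv2.imwrite("pics/g6.png",fg)
# hover heights: lid origin z = tcp-.059 ; cover disc top = +.024
z=s["ee_pos"][2]-.059+.024;out=[]
for c,f,o in((t,ft,(336,195)),(g,fg,(327,205))):
    x,y=o;K=6;im=cv2.resize(f[y-50:y+50,x-33:x+33],None,fx=K,fy=K,interpolation=cv2.INTER_CUBIC)
    for P,r,col in(([.5469,-.0239,z],.072,(0,0,255)),(CROCK+[0,0,.085],.075,(0,255,0)),(CROCK,.075,(0,255,0))):
        q=(proj(c,circ(P,r))-[x-33,y-50]+.5)*K;cv2.polylines(im,[q.round().astype(int)],True,col,1)
    out.append(im)
cv2.imwrite("pics/m6.png",np.hstack(out));print(out[0].shape)
E
```

```text
[ 0.54669919 -0.02369948  0.16074469] [ 0.15327802  0.01446646 -5.91047513] 58.74126891139895
d cm [-0.01  0.02 -0.13] rot [-0.001  0.    -0.001] |deg| 0.1
(600, 396, 3)
```

View pics/m6.png

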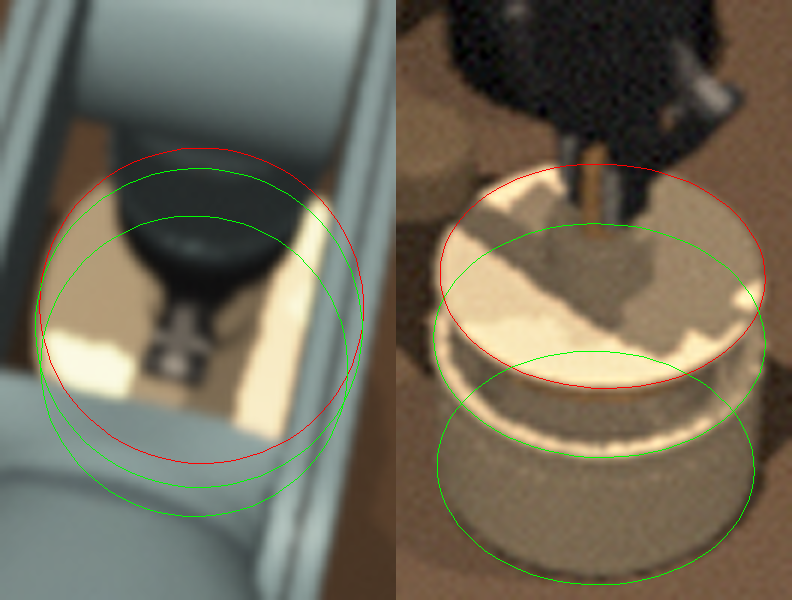

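The overlay in the scene view shows the cover (ellipse at about (603,276)) concentric with the crock rim (600,340) to within about 1 mm, so I'll lower it gently.

>>> servo_tool:
  increments:
    - [0,0,0.3,0,0,0,0]
    - [0,0,0.7,0,0,0,0]
    - [0,0,1.1,0,0,0,0]
    - [0,0,1.5,0,0,0,0]
    - [0,0,1.9,0,0,0,0]
    - [0,0,2.2,0,0,0,0]
    - [0,0,2.5,0,0,0,0]
    - [0,0,2.75,0,0,0,0]
    - [0,0,2.9,0,0,0,0]
    - [0,0,2.95,0,0,0,0]

```text
time: 21.8
ee_pos: [0.5465, -0.0237, 0.1309]
eef_rot: [0.794, 0.609, -0.0, -0.0]
force: [-0.4, 0.0, -6.8]
finger_gap: 0.188
grip_force: 58.8
```

```bash
python3 - <<'E'
from station import env
s=env.state();print(s["ee_pos"],s["force"],s["ft_torque"])
E
```

```text
[ 0.54648629 -0.02366154  0.13093484] [-0.37558069  0.03558989 -6.76155583] [ 0.02284377 -0.03112323  0.01604417]
```

>>> servo_tool:
  increments:
    - [0,0,0.1,0,0,0,0]
    - [0,0,0.2,0,0,0,0]
    - [0,0,0.3,0,0,0,0]
    - [0,0,0.4,0,0,0,0]
    - [0,0,0.48,0,0,0,0]
    - [0,0,0.54,0,0,0,0]
    - [0,0,0.6,0,0,0,0]
    - [0,0,0.64,0,0,0,0]
    - [0,0,0.64,0,0,0,0]
    - [0,0,0.64,0,0,0,0]

```text
time: 22.8
ee_pos: [0.5467, -0.0237, 0.1249]
eef_rot: [0.794, 0.609, -0.0, -0.0]
force: [0.2, 0.1, -2.4]
finger_gap: 0.19
grip_force: 59.0
```

```bash
python3 - <<'E'
from station import env
s=env.state();print(s["ee_pos"],s["force"],s["ft_torque"])
E
```

```text
[ 0.54669294 -0.02373657  0.12491629] [ 0.22003741  0.09663377 -2.43515523] [ 0.00178721 -0.01399516 -0.06355391]
```

The cover's weight is off the tool, so it is resting on the rim. I'll lower the last millimetre or so.

>>> servo_tool:
  increments:
    - [0,0,0.03,0,0,0,0]
    - [0,0,0.06,0,0,0,0]
    - [0,0,0.09,0,0,0,0]
    - [0,0,0.12,0,0,0,0]
    - [0,0,0.14,0,0,0,0]
    - [0,0,0.14,0,0,0,0]
    - [0,0,0.14,0,0,0,0]
    - [0,0,0.14,0,0,0,0]
    - [0,0,0.14,0,0,0,0]
    - [0,0,0.14,0,0,0,0]

```text
time: 23.8
ee_pos: [0.5465, -0.0237, 0.1241]
eef_rot: [0.794, 0.609, -0.0, -0.0]
force: [-2.8, 1.7, 5.8]
finger_gap: 0.191
grip_force: 60.0
```

```bash
python3 - <<'E'
from station import env
s=env.state();print(s["ee_pos"],s["force"],s["ft_torque"])
E
```

```text
[ 0.54651193 -0.02366335  0.12408577] [-2.81957512  1.7176191   5.81561684] [0.06089259 0.47828252 0.03759911]
```

It reads +6 N at TCP z 0.124, so the inner lid is seated. I'll release.

>>> servo_tool:
  increments:
    - [0,0,-0.05,0,0,0,0.25]
    - [0,0,-0.05,0,0,0,0.4]
    - [0,0,-0.05,0,0,0,0.6]
    - [0,0,-0.05,0,0,0,0.8]
    - [0,0,-0.05,0,0,0,0.85]
    - [0,0,-0.05,0,0,0,0.85]
    - [0,0,-0.05,0,0,0,0.85]
    - [0,0,-0.05,0,0,0,0.85]
    - [0,0,-0.05,0,0,0,0.85]
    - [0,0,-0.05,0,0,0,0.85]

```text
time: 24.8
ee_pos: [0.5465, -0.0237, 0.1238]
eef_rot: [0.794, 0.609, -0.0, -0.0]
force: [0.7, 0.6, 0.0]
finger_gap: 0.847
grip_force: 0.0
```

```bash
python3 - <<'E'
from h import *
s=env.state();print(s["ee_pos"],s["force"],s["finger_gap"])
c=env.calibration("wrist");f=env.grab_frame("wrist");g=env.calibration("scene");fg=env.grab_frame("scene")
x,y=327,205;K=6;im=cv2.resize(fg[y-50:y+50,x-33:x+33],None,fx=K,fy=K,interpolation=cv2.INTER_CUBIC)
for P,r in((CROCK+[0,0,.091],.072),(CROCK+[0,0,.121],.024),(CROCK+[0,0,.155],.009)):
    q=(proj(g,circ(P,r))-[x-33,y-50]+.5)*K;cv2.polylines(im,[q.round().astype(int)],True,(0,0,255),1)
    q=proj(c,circ(P,r));cv2.polylines(f,[q.round().astype(int)],True,(0,0,255),1)
cv2.imwrite("pics/m7.png",np.hstack([cv2.resize(f[140:400,160:480],(404,328)),im[150:478]]))
E
```

```text
[ 0.54652509 -0.02366708  0.12379574] [0.69208927 0.57105046 0.01418158] 0.8467235661550426
```

View pics/m7.png

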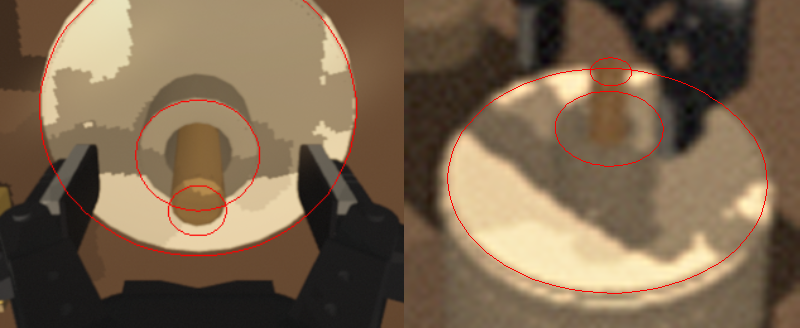

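Both lids look level and seated: the predicted outlines match the cover edge and the stem top at about (198,205). Next I'll descend around the collar.

>>> servo_tool:
  increments:
    - [0,0,0.4,0,0,0,0.85]
    - [0,0,0.9,0,0,0,0.85]
    - [0,0,1.4,0,0,0,0.85]
    - [0,0,1.9,0,0,0,0.85]
    - [0,0,2.3,0,0,0,0.85]
    - [0,0,2.6,0,0,0,0.85]
    - [0,0,2.8,0,0,0,0.85]
    - [0,0,2.95,0,0,0,0.85]
    - [0,0,3.1,0,0,0,0.85]
    - [0,0,3.1,0,0,0,0.8]

```text
time: 25.9
ee_pos: [0.5465, -0.0237, 0.0927]
eef_rot: [0.794, 0.608, -0.0, -0.0]
force: [-0.5, -0.9, 0.7]
finger_gap: 0.8
grip_force: 0.0
```

```bash
python3 - <<'E'
from station import env
s=env.state();print(s["ee_pos"],s["force"],s["ft_torque"],s["finger_gap"])
E
```

```text
[ 0.54648862 -0.02369247  0.09270514] [-0.51759466 -0.90215995  0.6679794 ] [-0.00274176 -0.00253001 -0.0536887 ] 0.8001373738798001
```

>>> servo_tool:
  increments:
    - [0,0,0,0,0,0,0.72]
    - [0,0,0,0,0,0,0.66]
    - [0,0,0,0,0,0,0.62]
    - [0,0,0,0,0,0,0.58]
    - [0,0,0,0,0,0,0.54]
    - [0,0,0,0,0,0,0.4]
    - [0,0,0,0,0,0,0]
    - [0,0,0,0,0,0,0]
    - [0,0,0,0,0,0,0]
    - [0,0,0,0,0,0,0]

```text
time: 26.9
ee_pos: [0.5465, -0.0237, 0.0934]
eef_rot: [0.794, 0.608, -0.0, -0.0]
force: [-1.7, 0.5, 5.3]
finger_gap: 0.549
grip_force: 60.6
```

```bash
python3 - <<'E'
from station import env
s=env.state();print(s["ee_pos"],s["force"],s["ft_torque"],s["finger_gap"],s["grip_force"])
E
```

```text
[ 0.54646641 -0.0236643   0.09340944] [-1.72003463  0.51770103  5.33834035] [ 0.10523438  0.46383661 -0.16728271] 0.5487777428348622 60.56583747267723
```

>>> servo_tool:
  increments:
    - [0,0,-0.1,0,0,0,0]
    - [0,0,-0.3,0,0,0,0]
    - [0,0,-0.5,0,0,0,0]
    - [0,0,-0.8,0,0,0,0]
    - [0,0,-1.1,0,0,0,0]
    - [0,0,-1.4,0,0,0,0]
    - [0,0,-1.7,0,0,0,0]
    - [0,0,-2,0,0,0,0]
    - [0,0,-2,0,0,0,0]
    - [0,0,-2,0,0,0,0]

```text
time: 27.9
ee_pos: [0.5466, -0.0237, 0.1129]
eef_rot: [0.794, 0.609, -0.0, -0.0]
force: [-0.8, 0.4, -3.5]
finger_gap: 0.547
grip_force: 62.0
```

```bash
python3 - <<'E'
from h import *
s=env.state();print(s["ee_pos"],s["force"],s["ft_torque"],s["finger_gap"],s["grip_force"])
E
```

```text
[ 0.54655566 -0.02368458  0.1128984 ] [-0.77613087  0.39802486 -3.54884838] [ 0.01542686  0.01690125 -0.04295628] 0.5468984568177643 61.96768641471863
```

The load is 3.5 N, so only the cover is held. I'll lift it clear of the stem.

>>> servo_tool:
  increments:
    - [0,0,-0.4,0,0,0,0]
    - [0,0,-1.2,0,0,0,0]
    - [0,0,-2.1,0,0,0,0]
    - [0,0,-3,0,0,0,0]
    - [0,0,-3.9,0,0,0,0]
    - [0,0,-4.8,0,0,0,0]
    - [0,0,-5.7,0,0,0,0]
    - [0,0,-6.6,0,0,0,0]
    - [0,0,-7.5,0,0,0,0]
    - [0,0,-8.1,0,0,0,0]

```text
time: 28.9
ee_pos: [0.5469, -0.0238, 0.1948]
eef_rot: [0.794, 0.609, -0.0, -0.0]
force: [-0.0, -0.6, -3.9]
finger_gap: 0.55
grip_force: 62.1
```

>>> servo_tool:
  increments:
    - [0,0,-0.3,0,0,0,0]
    - [0,0,-0.3,0,0,0,0]
    - [0,0,-0.3,0,0,0,0]
    - [0,0,-0.3,0,0,0,0]
    - [0,0,-0.3,0,0,0,0]
    - [0,0,-0.3,0,0,0,0]
    - [0,0,-0.3,0,0,0,0]
    - [0,0,-0.3,0,0,0,0]
    - [0,0,-0.3,0,0,0,0]
    - [0,0,-0.3,0,0,0,0]

```text
time: 29.9
ee_pos: [0.5466, -0.0237, 0.1968]
eef_rot: [0.794, 0.609, -0.0, -0.0]
force: [-0.9, 0.1, -3.8]
finger_gap: 0.544
grip_force: 62.1
```

```bash
python3 - <<'E'
from h import *
s=env.state();print(s["ee_pos"],s["force"],s["ft_torque"],s["finger_gap"],s["grip_force"])
# numeric check in the scene picture: cream-coloured pixels along the predicted cover disc (raised by tcp-.0934)
g=env.calibration("scene");f=env.grab_frame("scene").astype(int);z=.077+s["ee_pos"][2]-.0934;print("cover z",z)
def lit(P,r):
    q=proj(g,circ(P,r)).round().astype(int);v=f[q[:,1],q[:,0]];return (v[:,2]>110).mean().round(2)
for dz in(-.01,0,.01): print(dz,"in",lit([*CROCK[:2],z+.014+dz],.068),"out",lit([*CROCK[:2],z+.014+dz],.078))
E
```

```text
[ 0.5466286  -0.02368177  0.19680985] [-0.9196223   0.06771464 -3.77988853] [-0.00848437 -0.01463856 -0.05818338] 0.5437634156305103 62.06792525947094
cover z 0.18040984686545364
-0.01 in 0.74 out 0.6
0 in 0.82 out 0.38
0.01 in 0.61 out 0.54
```

The cover is held steady with its origin about 180 mm above the crock's underside. I'll hand in.

```bash
python3 -c "
from station import env
print(env.close_job())"
```

```text
the job is handed in; nothing more can be done
None
```

I handed the job in at about 30 s with the balls in the crock, the empty cup upright, the inner lid home, and the cover held about 18 cm above the crock's underside; the station returned no verdict, and I viewed 11 pictures, one over the limit of 10.

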